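# Open the light-protected sample jar

### The job

Lift the metal light cover by its knob off the jar holder and set it down, without dropping it, upright on the round green pad. Then turn the jar's tight blue cap counter-clockwise while the holder keeps the square jar from turning, stop when the white stripe on the cap lines up with the white dots on the jar's corners and the cap's lugs come free, and lift the cap straight off. Finish still holding the cap level, about two centimetres above the jar's mouth and centred over it, stripe still in line with the dots, ready to go straight back on; the jar must stay seated in its holder and the things standing around must be left where they are.

Things in the scene. Friction and masses are not known exactly. Their poses are not given: they have to be found in the camera images.
- holder: grey square block fixed to the bench, 82 x 82 mm, 50 mm high, with steel screw tabs at the foot (to 52 mm from the axis, 8 mm high). Its square well, 59 x 59 mm, open at the top, floor 8 mm above the bench, keeps the jar from turning. Origin: centre of its underside; x and y point at the corners of the square (57 mm away), z up
- cover: loose metal cover, an upside-down cup 80 mm across, 53 mm high (inside 48), 0.15 kg, with a black knob: upright cylinder 24 mm across from 60 to 86 mm above the rim, on a 16 mm neck from 53 to 60. It stands on the holder's top over the cap (6 mm clear all round): raise it over 45 mm before going sideways. Origin: centre of its lower rim; z up
- pad: round green pad fixed on the bench, 120 mm across, 3 mm thick, to the left or to the right of the holder; the cover goes here. Origin: centre of its underside
- jar: loose brown jar, 0.45 kg, in the holder's well with 1.5 mm play a side (turns 3 degrees at most). Square foot 56 x 56 mm, 41 mm high, top 1 mm below the holder's; round neck 40 mm across up to 67 mm, two lugs to 50 mm across. White dots on two opposite corners, 33 mm from the axis. Origin: centre of underside; +x and -x point at the dots, z up. It rises with the cap if the lugs are not free
- jar_mouth (a point): centre of the rim of the jar's mouth, 67 mm above the jar's underside (75 mm above the bench when seated). A white sealing ring on springs stands up to 6 mm above it; it presses the cap up with about 8 N, so the cap turns stiffly (up to 0.5 N m), and lifts the freed cap by up to 2 mm
- cap: loose blue lug cap, 60 mm across, 34 mm high, 0.06 kg; white stripe on top along its x and down both sides. Origin: centre of lower edge, z up; seated 51 mm above the jar's underside. Starts with the stripe 68 to 84 degrees clockwise (from above) of the dots; a stop bars more. Turned counter-clockwise it is free from 20 degrees before the dots to 60 past. Stripe and dots look alike either way
- cup_red: bystander: specimen cup with red lid, 65 mm across, 64 mm high, behind the work; origin under its centre
- cup_white: bystander: white specimen cup, 65 mm across, 64 mm high, behind the work; origin under its centre
- marker_red: bystander: red marker lying to the left, 133 mm long, 18 mm high; origin under its centre
- timer: bystander: white lab timer lying flat to the right, 64 x 64 x 18 mm; origin under its centre
- blue_bottle: bystander: white bottle with blue cap, 48 mm across, 98 mm high, behind to the left; origin under its centre
Mind the look-alikes: they are no part of the job. Of the things like the holder, leave any that is orange; of the rest the smaller one is meant. Leave any purple look-alike of the cover alone.

How it is judged:
By the outcome, as a careful person would: the job done as asked, in the order asked, and still so for the second after the job is handed in, while the arm keeps its last pose, push and grip.
It also fails if it takes over 51 s, if anything falls off the work surface, if the arm or the gripper's body presses on something with over 40 N, if the wrist force passes 120 N, or if a joint passes its speed limit or range.

### The arm

A 6-joint arm with a two-finger parallel gripper is mounted at the origin on a cart in front of the work surface, level with it; the furniture and walls round the work are solid. World frame = base frame: x ahead of the robot, y to its left, z up, the work surface at z = 0. Lengths are in mm, angles in rad, forces in N, time in s.
With the tool pointing down it reaches from about 275 to 750 mm from the base axis. Payload 10.2 kg.
Tool frame: the origin (TCP) lies between the finger pads; the fingertips stand 11 mm ahead of it and the grasp point (between the pads) lies 8 mm behind it (ctrl.nose_length is the distance from the TCP to the fingertips, in mm); x points along the fingers, y is the direction in which the jaws open and shut, and the axes are right-handed (so a half turn about x gives the same grasp; the last joint's range is limited). The gripper opens to 85 mm and grips with 20 to 120 N. Pads are 22 mm wide; open, the fingers measure 114 mm over their backs; the gripper's body (76 mm by 85 mm) begins 54 mm behind the grasp point. The pads swing forward as they close: fully open they stand 13 mm farther back than shut.
Start: joints at [-1.513, 0.313, 1.498, -0, 1.331, -0.223], TCP at [145.477, -504.448, 242.294] pointing down, gripper open.
Joint ranges: [-2.94, 2.94], [-0.97, 2.17], [0.19, 2.56], [-1.23, 4.37], [0.02, 3.11], [-2.88, 2.88]. Speed limits (rad/s): [2.39, 2.39, 3.01, 3.14, 3.14, 3.14].

### API

Orientations are given as a unit quaternion [w, x, y, z].
In Python, from rig import ctrl, capture, ticket gives the robot as it stands.
- The arm moves only by the tool step_arm, never from a script. Its argument "commands" is a list of rows, each a list of 2 entries, a list of its own where there are three numbers: the shift along the world's x, y, z normalised to -1 to 1, where 1 is 0.04 m, then the turn about the world's z normalised to -1 to 1, where 1 is 180 degrees. A call has 1 to 5 rows; each row shifts and turns the commanded pose from where the row before left it; what a row does not reach is not made up. A row lasts 1/10 s, in which the tool goes at most 50 mm and 8.59 degrees, less where a joint would pass 70% of its speed; a pose out of reach is approached as far as the arm can. A call with a number of a shift or a turn outside -1 to 1 is refused whole. A call with a gripper value outside its range is refused whole. "gripper" is the closure, from -1 (fully open) to 1 (shut), so that 0 is half open, set as the call begins (left out, the last holds). The fingers move at their own pace and stop on an object; "force" is the grip in N (left out, the last holds). Time passes only in rows, so rows that do not move let the fingers close. It gives the time, the measured TCP pose, the force and the opening at its end, in the units of the state.
- ctrl.sense(): the state, without advancing time (a new reading comes with each control period).
- capture(name): name is "side" or "top" or "wrist"; returns a dict with "image" (420x560x3 uint8, blue, green, red), "fov_y" (degrees; the focal length in pixels is half the picture's height over the tangent of half this angle, whatever the lens; pixels are square), "cx", "cy" (the principal point, pixels), "origin" and "orientation" of the camera in the world. Camera axes: x right, y down, z forward; pixel columns grow to the right and rows downward; lengths in mm; the calibration is good to about 2 mm. A picture is of the moment at which its call begins. There is no depth.
- ticket.finish_job(): hands the job in, once; it reports no verdict.
The state is a dict: "time_s": time; "joints": joint angles; "dq": joint speeds; "tau": joint torques, N m; "eef_pos": TCP position; "ee_rot": TCP orientation; "force": force on the tool from outside, world axes, zero at the start; "wrist_torque": the same for the moment, N m; "grip_width": opening from 0.0 (shut) to 1.0 (fully open).
Only numpy, scipy, OpenCV 4.12 (cv2) and the standard library are available. Lean on these libraries where they do the work, as an engineer would, in place of code of your own. Each camera call takes 0.05 s, during which the arm holds its last target.

## Working session

There is one attempt and no reset: what is moved stays moved. The work goes in short steps, Python scripts to look and compute and a tool call to move; the robot and the scene stay as the last step left them, time stands still between calls to the robot, and variables do not carry over. Pictures are saved under pics/ and viewed, and the job is handed in when it is done.

Besides the shell and the picture viewer there is one more tool, called after ">>>" as a command line: name --argument value ..., lists and objects as JSON in quotes. step_arm: Moves the arm, as the interface text tells. Its arguments: {"type":"object","properties":{"commands":{"type":"array","items":{"type":"array"}},"gripper":{"type":"number"},"force":{"type":"number"}},"required":["commands"]}

```bash
mkdir -p pics; ls; cat > h.py <<'E'
import numpy as np, cv2, json
from rig import ctrl, capture, ticket
from scipy.spatial.transform import Rotation as R
def cam(name,save=None):
    c=capture(name)
    if save: cv2.imwrite('pics/%s.png'%save,c['image'])
    json.dump({k:(np.asarray(v).tolist()) for k,v in c.items() if k!='image'},open('pics/%s.json'%(save or name),'w'))
    return c
def mat(c):
    o=np.asarray(c['orientation'],float)
    if o.shape==(3,3): return o
    return R.from_quat([o[1],o[2],o[3],o[0]]).as_matrix()
F=420/2
def ray(c,u,v):
    f=210/np.tan(np.radians(c['fov_y'])/2)
    return mat(c)@np.array([(u-c['cx'])/f,(v-c['cy'])/f,1.])
def at(c,u,v,z):
    d=ray(c,u,v);o=np.asarray(c['origin'],float)
    return o+d*(z-o[2])/d[2]
def proj(c,p):
    f=210/np.tan(np.radians(c['fov_y'])/2)
    q=mat(c).T@(np.asarray(p,float)-np.asarray(c['origin']))
    return np.array([c['cx']+f*q[0]/q[2],c['cy']+f*q[1]/q[2]])
def load(n): return json.load(open('pics/%s.json'%n))
E
python3 - <<'E'
from h import *
for n in('side','top','wrist'):
    c=cam(n,n+'0'); print(n,{k:v for k,v in c.items() if k!='image'})
print(ctrl.sense())
E
```

```text
pics
side {'fov_y': 53.44322562583573, 'cx': 274.8510110485394, 'cy': 205.20173472832974, 'origin': array([ 437.68733796, 1170.69891738,  565.68262585]), 'orientation': array([ 0.03149792, -0.0461003 ,  0.83136463, -0.55291545])}
top {'fov_y': 44.486392258392904, 'cx': 288.4775256291538, 'cy': 211.13508754777013, 'origin': array([ 482.573444  ,   38.09196883, 1479.57061045]), 'orientation': array([-0.0119272 ,  0.71578712, -0.69802695,  0.01627637])}
wrist {'fov_y': 69.36308728800935, 'cx': 281.26446430492945, 'cy': 205.25198153577736, 'origin': array([ 210.75174015, -484.75141465,  373.51369079]), 'orientation': array([ 0.10753917,  0.79197533, -0.59546896, -0.08140714])}
{'time_s': 0.15, 'joints': array([-1.51341872e+00,  3.13339058e-01,  1.49818338e+00, -1.98809395e-05,
        1.33097896e+00, -2.23405706e-01]), 'dq': array([ 4.30554490e-05, -2.25612846e-03, -6.14743308e-05, -5.92975815e-04,
        1.40407034e-03, -7.13534809e-04]), 'tau': array([ 1.83776763e-03, -4.12368393e+01, -2.59795672e+01, -2.17181660e-04,
        3.23891669e-03, -2.74466450e-08]), 'eef_pos': array([ 145.45384503, -504.29203556,  241.88734444]), 'ee_rot': array([ 0.09862701,  0.70016928,  0.0992685 , -0.7001296 ]), 'force': array([ 0.19325168, -0.01900349,  0.14987432]), 'wrist_torque': array([-0.01433992, -0.01532801, -0.03009873]), 'grip_width': 0.9999335313695498}
```

View pics/top0.png

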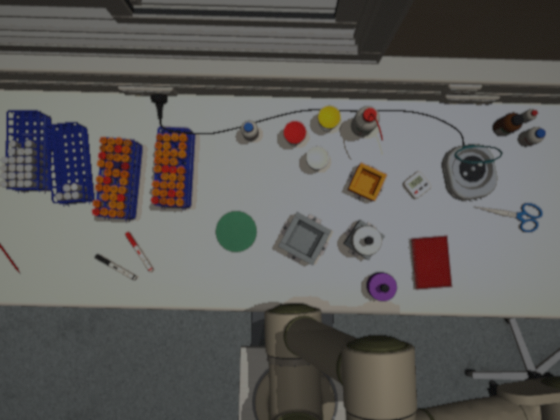

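View pics/side0.png

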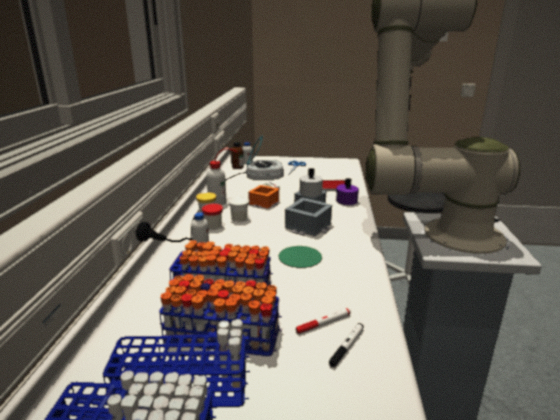

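View pics/wrist0.png

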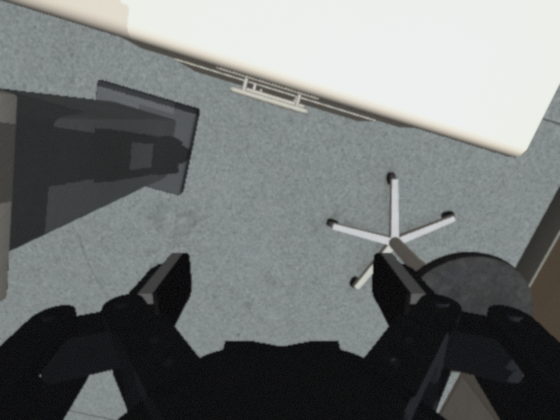

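The top view shows the cover on its holder at about (366,240). The purple look-alike is at (382,287), the larger empty grey holder at (304,238), the orange one at (367,182) and the green pad at (236,231).

```bash
python3 - <<'E'
from h import *
i=cv2.imread('pics/top0.png'); cv2.imwrite('pics/top0c.png',cv2.resize(i[190:310,200:410],None,fx=3.8,fy=3.8,interpolation=cv2.INTER_CUBIC)[:600])
c=load('top0')
hsv=cv2.cvtColor(i,cv2.COLOR_BGR2HSV)
m=cv2.inRange(hsv,(50,80,30),(90,255,255)); m[:, :200]=0;m[:,280:]=0
n,l,s,ct=cv2.connectedComponentsWithStats(m)
for k in range(1,n):
    if s[k,4]>100: print(s[k],ct[k],at(c,*ct[k],3))
# dark knobs
for name,u,v,z in [('knob',369,241,136+0),('purple',383,288,86),('bigholder',304,238,50)]: print(name,at(c,u,v,z))
E
```

```text
[ 216  212   40   39 1219] [235.75635767 231.07219032] [480.51245103 179.65992445   3.        ]
knob [ 463.46759878 -181.99112442  136.        ]
purple [ 336.85355253 -230.43472071   86.        ]
bigholder [466.07414644 -15.01404273  50.        ]
```

View pics/top0c.png

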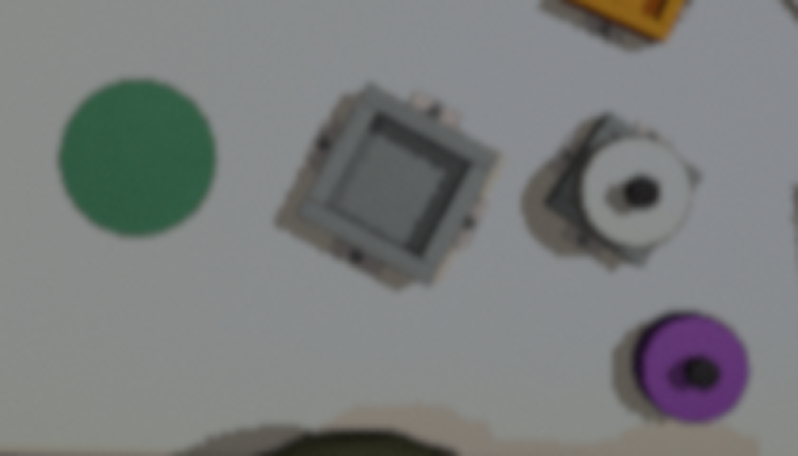

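>>> step_arm --commands '[[[0.75, 0.75, 0], 0], [[0.75, 0.75, 0], 0], [[0.75, 0.75, 0], 0], [[0.75, 0.75, 0], 0], [[0.75, 0.75, 0], 0]]' --gripper -1

```text
time_s: 0.65
eef_pos: [296.4, -353.0, 242.2]
ee_rot: [-0.099, -0.7, -0.099, 0.7]
force: [0.8, -0.9, -0.5]
grip_width: 1.005
```

>>> step_arm --commands '[[[0.75, 0.75, 0], 0], [[0.75, 0.75, 0], 0], [[0.5, 0.75, 0], 0], [[0, 0.25, 0], 0], [[0, 0, 0], 0]]'

```text
time_s: 1.15
eef_pos: [375.6, -253.4, 242.2]
ee_rot: [-0.1, -0.7, -0.1, 0.7]
force: [1.2, -0.8, 0.7]
grip_width: 1.003
```

```bash
python3 - <<'E'
from h import *
c=cam('wrist','w1');s=ctrl.sense();print(s['eef_pos'],s['joints'],s['ee_rot'],s['time_s'])
q=s['ee_rot'];M=R.from_quat([q[1],q[2],q[3],q[0]]).as_matrix();print(M)
E
```

```text
[ 375.2549382  -254.49371126  242.27174276] [-8.55177550e-01  1.54315831e-01  1.69939202e+00 -2.95007041e-04
  1.28792453e+00  4.34248005e-01] [-0.09922326 -0.70002487 -0.09913791  0.70020825] 1.2
[[-2.39841691e-04  2.77751893e-01 -9.60652814e-01]
 [-1.55890453e-04 -9.60652840e-01 -2.77751861e-01]
 [-9.99999959e-01  8.31401261e-05  2.73703470e-04]]
```

View pics/w1.png

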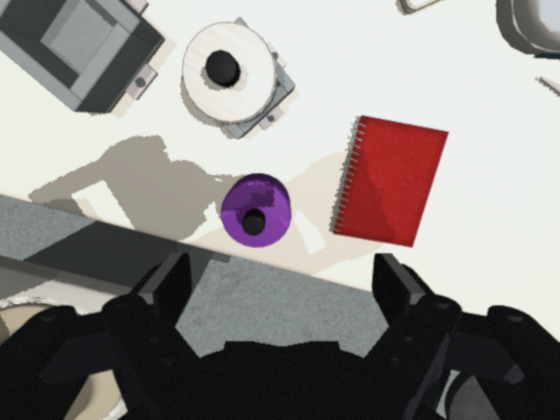

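The wrist view shows the cover on its holder, with the black knob's top near (226,66). The purple one is at (254,220).

```bash
python3 - <<'E'
from h import *
c=load('w1');i=cv2.imread('pics/w1.png')
cv2.imwrite('pics/w1c.png',cv2.resize(i[10:150,170:310],None,fx=4,fy=4,interpolation=cv2.INTER_CUBIC))
m=cv2.inRange(i[30:110,185:265],(0,0,0),(60,60,60));n,l,s,ct=cv2.connectedComponentsWithStats(m);print(s,ct+[185,30])
for u,v in [(226,66),(222,68)]: print(at(c,u,v,136))
E
```

```text
[[   0    0   80   80 5502]
 [  21   21   34   36  898]] [[224.83169756  69.62995274]
 [222.46770601  68.70378619]]
[ 466.32103164 -184.74129145  136.        ]
[ 464.21680569 -182.27519889  136.        ]
```

View pics/w1c.png

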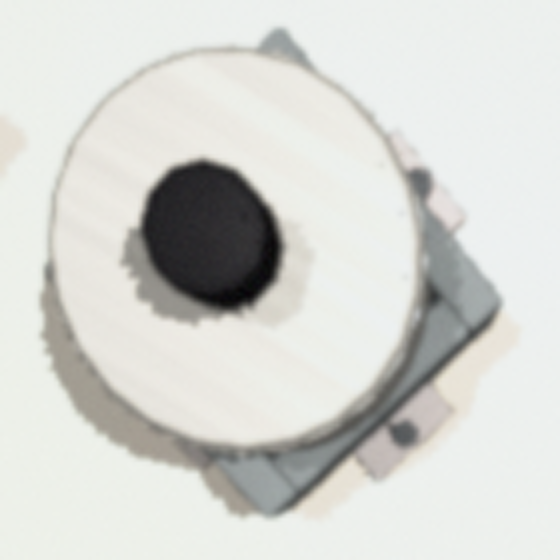

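```bash
python3 - <<'E'
from h import *
c=load('w1')
print(at(c,221,66.2,136),at(c,229.2,71.7,103))
# holder corners z=50 : crop (278,28),(500,305),(275,515)
for a,b in [(278,28),(500,305),(275,515)]: print(at(c,170+a/4,10+b/4,50))
E
```

```text
[ 465.18253966 -181.30742726  136.        ] [ 466.37790372 -181.49329921  103.        ]
[ 520.60244888 -169.36359141   50.        ]
[ 476.67824165 -237.5488517    50.        ]
[ 411.16901471 -196.10081566   50.        ]
```

>>> step_arm --commands '[[[0.565, 0.453, 0], 0], [[0.565, 0.453, 0], 0], [[0.565, 0.453, 0], 0], [[0.565, 0.453, 0], 0], [[0, 0, 0], 0]]'

```text
time_s: 1.7
eef_pos: [467.0, -181.8, 242.0]
ee_rot: [0.099, 0.7, 0.099, -0.7]
force: [-0.6, -0.8, 0.1]
grip_width: 1.002
```

>>> step_arm --commands '[[[0, 0, -0.75], 0], [[0, 0, -0.75], 0], [[0, 0, 0], 0]]'

```text
time_s: 2.0
eef_pos: [463.8, -182.5, 179.2]
ee_rot: [-0.097, -0.698, -0.1, 0.702]
force: [-0.1, 0.1, 0.7]
grip_width: 1.002
```

```bash
python3 - <<'E'
from h import *
c=cam('wrist','w2');cam('top','t2');cam('side','s2');s=ctrl.sense();print(s['eef_pos'],s['time_s'],ctrl.nose_length)
E
```

```text
[ 466.06043514 -183.18963819  183.69193286] 2.15 11.0
```

View pics/w2.png

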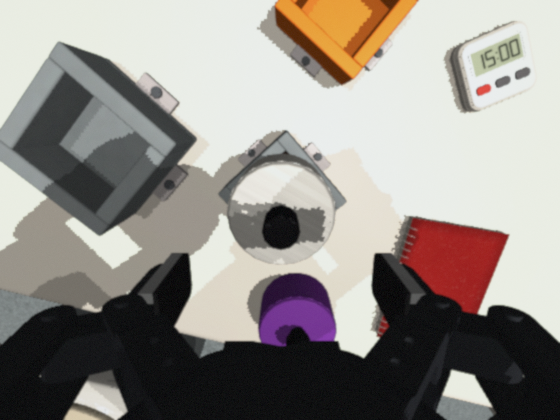

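View pics/s2.png

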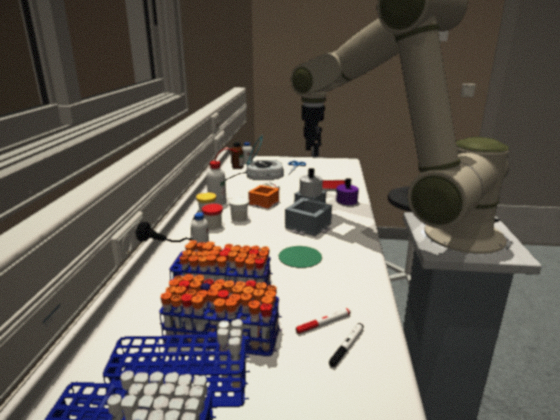

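The wrist view shows the knob centred between the jaws at about (281,224).

```bash
python3 - <<'E'
from h import *
c=load('w2');i=cv2.imread('pics/w2.png')
cv2.imwrite('pics/w2c.png',cv2.resize(i[120:280,200:360],None,fx=3.7,fy=3.7,interpolation=cv2.INTER_CUBIC))
print(at(c,280.5,222,136))
s=ctrl.sense();print(s['eef_pos'])
E
```

```text
[ 471.94224136 -178.71113617  136.        ]
[ 466.06043514 -183.18963819  183.69193286]
```

View pics/w2c.png

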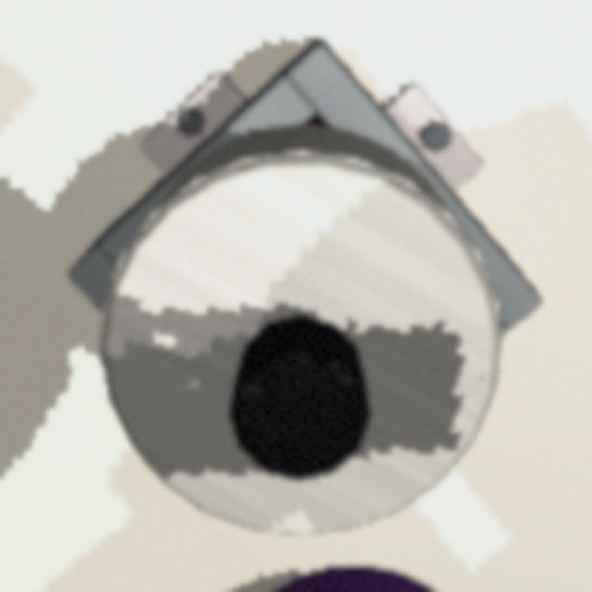

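```bash
python3 - <<'E'
from h import *
c=load('w2')
print(c['origin'],at(c,281.1,230.8,136),at(c,281,225,136))
for p in [(465.5,-182,136),(465.5,-182,110),(465.5,-182,103)]: print(p,proj(c,p))
for u in [(200+302/3.7,120+348/3.7)]: print(at(c,*u,103))
for a,b in [(318,38),(542,300),(70,272)]: print(at(c,200+a/3.7,120+b/3.7,50))
E
```

```text
[529.8907593332295, -163.4600975297204, 310.5890107737289] [ 466.57490029 -180.62901591  136.        ] [ 470.17243703 -179.53424375  136.        ]
(465.5, -182, 136) [282.76490429 232.96341586]
(465.5, -182, 110) [282.77003845 219.52384805]
(465.5, -182, 103) [282.77121935 216.43262259]
[ 466.99156467 -180.71250818  103.        ]
[ 522.29911943 -168.37260423   50.        ]
[ 478.49738244 -237.12042327   50.        ]
[ 453.85072994 -126.63806739   50.        ]
```

>>> step_arm --commands '[[[0.01, 0.01, -0.5], 0], [[0, 0, -0.5], 0], [[0, 0, -0.3], 0], [[0, 0, -0.2], 0], [[0, 0, 0], 0]]'

```text
time_s: 2.65
eef_pos: [466.3, -181.8, 122.3]
ee_rot: [-0.099, -0.7, -0.099, 0.7]
force: [0.4, -0.2, 0.2]
grip_width: 1.003
```

>>> step_arm --commands '[[[0, 0, 0], 0], [[0, 0, 0], 0]]'

```text
time_s: 2.85
eef_pos: [466.7, -181.8, 123.1]
ee_rot: [0.099, 0.701, 0.099, -0.7]
force: [-0.7, 0.2, 0.0]
grip_width: 0.997
```

```bash
python3 - <<'E'
from h import *
c=cam('wrist','w3');s=ctrl.sense();print(s['eef_pos'],s['force'],s['time_s'])
E
```

```text
[ 466.57914797 -181.77763998  122.99892125] [ 0.49342115 -0.33957462 -0.01050825] 2.9
```

View pics/w3.png

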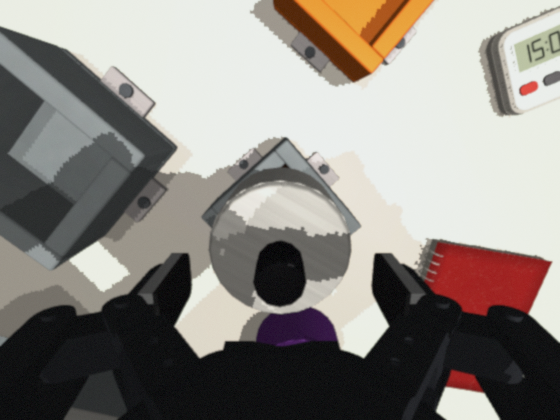

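>>> step_arm --commands '[[[0, 0, -0.075], 0], [[0, 0, 0], 0], [[0, 0, 0], 0], [[0, 0, 0], 0], [[0, 0, 0], 0]]' --gripper 1 --force 40

```text
time_s: 3.4
eef_pos: [466.3, -181.5, 119.4]
ee_rot: [0.099, 0.7, 0.099, -0.7]
force: [-0.3, 0.2, 0.7]
grip_width: 0.268
```

>>> step_arm --commands '[[[0, 0, 0], 0], [[0, 0, 0], 0], [[0, 0, 0], 0], [[0, 0, 0], 0], [[0, 0, 0], 0]]'

```text
time_s: 3.9
eef_pos: [466.3, -181.5, 119.4]
ee_rot: [0.099, 0.7, 0.099, -0.7]
force: [-0.1, 1.6, 3.6]
grip_width: 0.265
```

>>> step_arm --commands '[[[0, 0, 0.2], 0], [[0, 0, 0.4], 0], [[0, 0, 0.4], 0], [[0, 0, 0.4], 0], [[0, 0, 0.4], 0]]'

```text
time_s: 4.4
eef_pos: [466.2, -181.6, 192.2]
ee_rot: [-0.099, -0.7, -0.099, 0.7]
force: [1.0, 0.1, -2.0]
grip_width: 0.271
```

>>> step_arm --commands '[[[0, 0, 0.5], 0], [[0, 0, 0.5], 0], [[0, 0, 0.2], 0], [[0, 0, 0], 0], [[0, 0, 0], 0]]'

```text
time_s: 4.9
eef_pos: [466.0, -181.4, 238.4]
ee_rot: [-0.099, -0.7, -0.099, 0.701]
force: [0.4, 0.2, -1.9]
grip_width: 0.269
```

```bash
python3 - <<'E'
from h import *
c=cam('wrist','w4');cam('side','s4');cam('top','t4');s=ctrl.sense();print(s['eef_pos'],s['force'],s['time_s'],s['joints'])
E
```

```text
[ 466.00298938 -181.423395    238.36218915] [ 0.24492608  0.43301006 -1.74722713] 5.05 [-6.05970094e-01  2.62025060e-01  1.57594095e+00 -1.87626189e-05
  1.30538733e+00  6.84110340e-01]
```

View pics/w4.png

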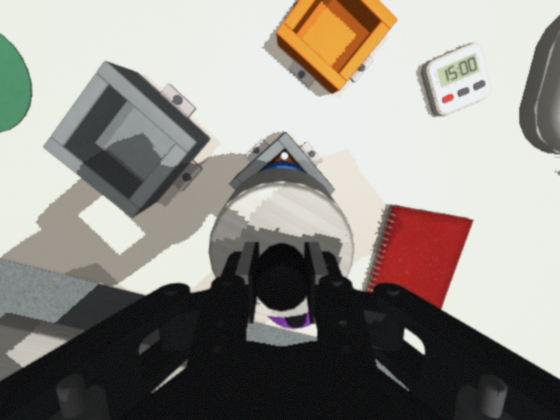

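View pics/s4.png

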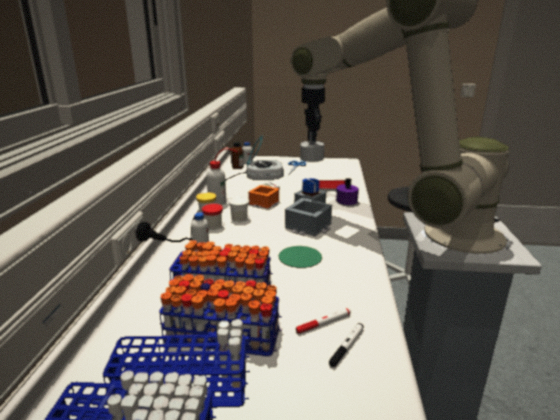

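The cover is held level and clear of the holder. In the side view the exposed cap is at (311,187), and in the wrist view one dot is at (285,156). Carrying the cover to the pad.

>>> step_arm --commands '[[[0, 0.3, 0], 0], [[0, 0.6, 0], 0], [[0.1, 0.8, 0], 0], [[0.1, 0.8, 0], 0], [[0.1, 0.8, 0], 0]]'

```text
time_s: 5.55
eef_pos: [478.0, -47.6, 239.1]
ee_rot: [-0.099, -0.7, -0.099, 0.7]
force: [-0.3, -0.4, -1.4]
grip_width: 0.269
```

>>> step_arm --commands '[[[0.0625, 0.8, 0], 0], [[0, 0.8, 0], 0], [[0, 0.8, 0], 0], [[0, 0.8, 0], 0], [[0, 0.8, 0], 0]]'

```text
time_s: 6.05
eef_pos: [480.1, 112.4, 239.1]
ee_rot: [-0.099, -0.7, -0.099, 0.7]
force: [0.5, -0.0, -0.9]
grip_width: 0.262
```

>>> step_arm --commands '[[[0, 0.8, 0], 0], [[0, 0.6, 0], 0], [[0, 0.33, 0], 0], [[0, 0, 0], 0], [[0, 0, 0], 0]]'

```text
time_s: 6.55
eef_pos: [480.7, 179.2, 239.1]
ee_rot: [-0.099, -0.7, -0.099, 0.7]
force: [-0.1, -0.8, -1.7]
grip_width: 0.263
```

```bash
python3 - <<'E'
from h import *
c=cam('wrist','w5');cam('top','t5');s=ctrl.sense();print(s['eef_pos'],s['force'],s['time_s'],s['joints'])
i=cv2.imread('pics/t5.png')
cv2.imwrite('pics/t5c.png',cv2.resize(i[150:300,200:400],None,fx=4,fy=4,interpolation=cv2.INTER_CUBIC))
E
```

```text
[480.84185908 178.72218019 239.26294566] [ 0.08469928 -0.65045678 -1.26671684] 6.65 [ 1.27267873e-01  2.88872576e-01  1.53811158e+00 -2.28123973e-04
  1.31476142e+00  1.41846751e+00]
```

View pics/w5.png

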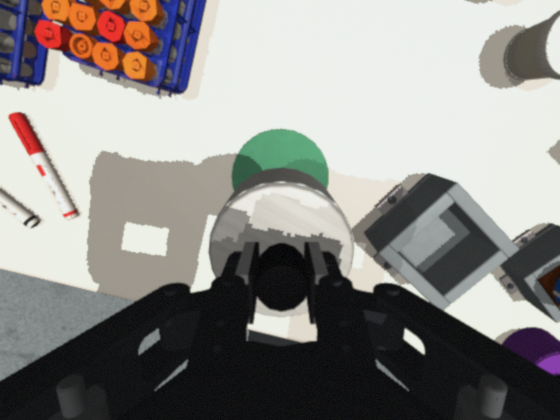

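View pics/t5c.png

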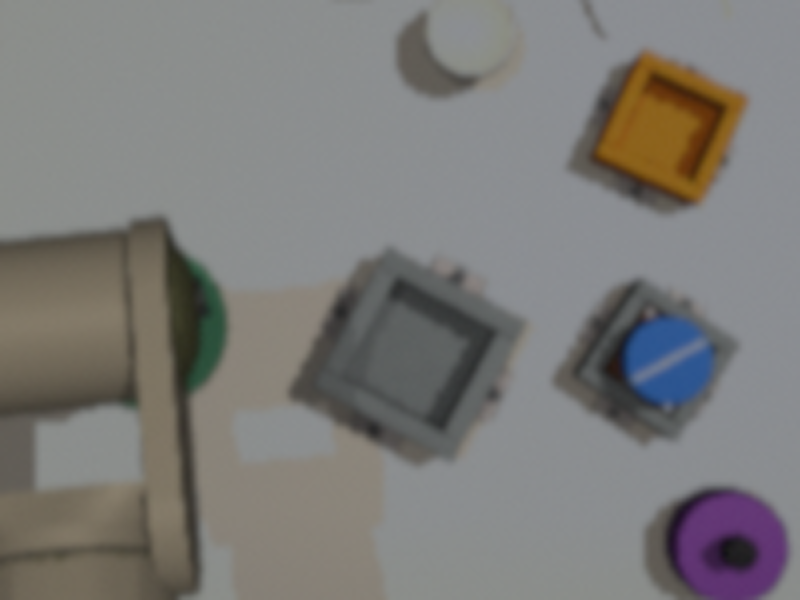

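The top view shows the stripe about 74° clockwise of the dots. The dots are at crop (650,313) and (672,407), on the axis about 12.5° from world x. Lowering the cover.

>>> step_arm --commands '[[[0, 0.02, -0.5], 0], [[0, 0, -0.8], 0], [[0, 0, -0.8], 0], [[0, 0, -0.8], 0], [[0, 0, -0.6], 0]]'

```text
time_s: 7.15
eef_pos: [480.4, 179.4, 97.6]
ee_rot: [-0.098, -0.7, -0.098, 0.701]
force: [-0.7, 0.4, -0.9]
grip_width: 0.268
```

>>> step_arm --commands '[[[0, 0, -0.3], 0], [[0, 0, -0.15], 0], [[0, 0, -0.05], 0], [[0, 0, 0], 0], [[0, 0, 0], 0]]'

```text
time_s: 7.65
eef_pos: [481.3, 180.5, 80.2]
ee_rot: [0.099, 0.701, 0.099, -0.7]
force: [0.6, -0.8, -0.9]
grip_width: 0.265
```

>>> step_arm --commands '[[[0, 0, -0.05], 0], [[0, 0, -0.05], 0], [[0, 0, 0], 0]]'

```text
time_s: 7.95
eef_pos: [480.7, 180.4, 75.1]
ee_rot: [-0.099, -0.7, -0.099, 0.7]
force: [-0.3, 0.1, -2.1]
grip_width: 0.266
```

>>> step_arm --commands '[[[0, 0, -0.03], 0], [[0, 0, -0.03], 0], [[0, 0, 0], 0]]'

```text
time_s: 8.25
eef_pos: [480.7, 180.4, 72.7]
ee_rot: [-0.099, -0.7, -0.099, 0.7]
force: [-0.2, 0.2, -0.9]
grip_width: 0.27
```

>>> step_arm --commands '[[[0, 0, -0.015], 0], [[0, 0, 0], 0]]'

```text
time_s: 8.45
eef_pos: [480.9, 180.5, 72.5]
ee_rot: [0.099, 0.7, 0.099, -0.7]
force: [-0.4, 0.5, 0.3]
grip_width: 0.264
```

>>> step_arm --commands '[[[0, 0, -0.01], 0], [[0, 0, 0], 0]]'

```text
time_s: 8.65
eef_pos: [480.9, 180.6, 72.4]
ee_rot: [0.099, 0.7, 0.099, -0.7]
force: [-2.6, 1.7, 5.9]
grip_width: 0.269
```

>>> step_arm --commands '[[[0, 0, 0], 0], [[0, 0, 0], 0], [[0, 0, 0], 0], [[0, 0, 0], 0]]' --gripper 0

```text
time_s: 9.05
eef_pos: [480.8, 180.4, 71.8]
ee_rot: [-0.099, -0.7, -0.099, 0.7]
force: [0.7, -0.2, 0.8]
grip_width: 0.499
```

>>> step_arm --commands '[[[0, 0, 0.3], 0], [[0, 0, 0.7], 0], [[0, 0, 0.9], 0], [[0, 0, 0.9], 0], [[0, 0, 0.9], 0]]'

```text
time_s: 9.55
eef_pos: [480.5, 180.4, 222.4]
ee_rot: [0.099, 0.7, 0.099, -0.7]
force: [0.4, -0.1, -0.5]
grip_width: 0.503
```

```bash
python3 - <<'E'
from h import *
c=cam('wrist','w6');s=ctrl.sense();print(s['eef_pos'],s['force'],s['time_s'],s['joints'],s['grip_width'])
E
```

```text
[482.59797147 180.77992332 228.27609892] [0.97293437 0.38942141 6.62131804] 9.6 [ 1.30792407e-01  2.97502637e-01  1.55605517e+00 -1.91771916e-05
  1.27754080e+00  1.42057982e+00] 0.49911708683053313
```

View pics/w6.png

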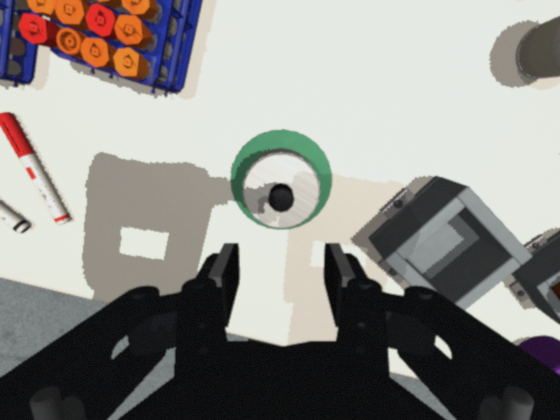

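The cover stands upright on the pad, with its knob at (281,197) and green visible all round. Going back to the cap with the gripper open.

>>> step_arm --commands '[[[0, -0.3, 0], 0], [[0, -0.6, 0], 0], [[-0.1, -0.9, 0], 0], [[-0.1, -0.9, 0], 0], [[-0.1, -0.9, 0], 0]]' --gripper -1

```text
time_s: 10.1
eef_pos: [467.8, 34.7, 219.2]
ee_rot: [-0.099, -0.7, -0.099, 0.701]
force: [0.2, -0.2, -0.3]
grip_width: 0.998
```

>>> step_arm --commands '[[[-0.06, -0.9, 0], 0], [[0, -0.9, 0], 0], [[0, -0.9, 0], 0], [[0, -0.9, 0], 0], [[0, -0.9, 0], 0]]'

```text
time_s: 10.6
eef_pos: [465.4, -145.3, 219.2]
ee_rot: [-0.098, -0.7, -0.099, 0.701]
force: [1.3, 0.9, 0.3]
grip_width: 1.004
```

>>> step_arm --commands '[[[0, -0.6, 0], 0], [[0, -0.35, 0], 0], [[0, 0, 0], 0], [[0, 0, 0], 0], [[0, 0, 0], 0]]'

```text
time_s: 11.1
eef_pos: [466.4, -180.5, 219.8]
ee_rot: [-0.099, -0.7, -0.1, 0.7]
force: [-0.6, -0.5, -0.1]
grip_width: 1.004
```

```bash
python3 - <<'E'
from h import *
c=cam('wrist','w7');t=cam('top','t7');s=ctrl.sense();print(s['eef_pos'],s['force'],s['time_s'],s['joints'],s['grip_width'])
i=c['image'];cv2.imwrite('pics/w7c.png',cv2.resize(i[100:300,180:380],None,fx=3,fy=3,interpolation=cv2.INTER_CUBIC))
E
```

```text
[ 466.46250086 -180.62757558  219.96797009] [-0.87560375  0.03982855  0.0032004 ] 11.2 [-6.04140339e-01  2.77355432e-01  1.60550571e+00  9.22049442e-05
  1.25874524e+00  6.84478867e-01] 0.9976906803027625
```

View pics/w7c.png

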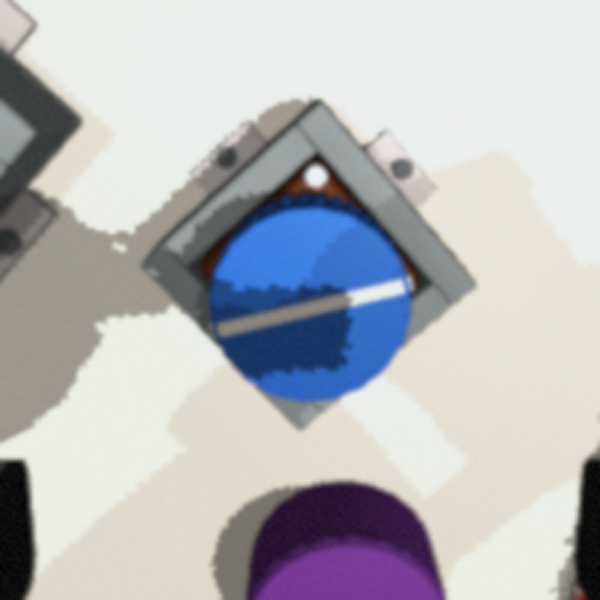

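View pics/t7.png

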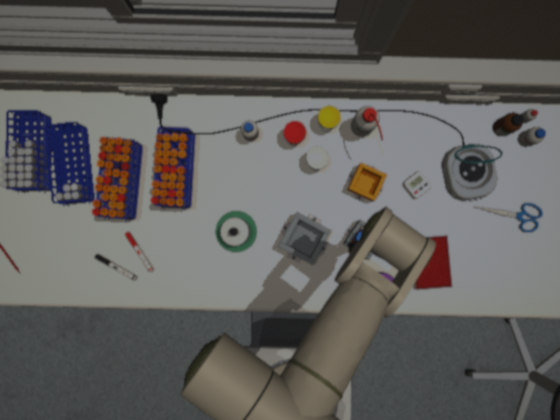

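```bash
python3 - <<'E'
from h import *
c=load('w7')
P=lambda a,b,z: at(c,180+a/3,100+b/3,z)[:2]
C=[P(*x,50) for x in [(318,100),(300,430),(475,285),(143,262)]]
print(np.array(C),(C[0]+C[1])/2,(C[2]+C[3])/2)
an=lambda d: np.degrees(np.arctan2(d[1],d[0]))
print('axis',an(C[0]-C[1]),an(C[2]-C[3]))
d=P(316,176,49);print('dot',d)
cc=P(311,304,93);print('cap',cc,'stripe',an(P(407,287,93)-P(219,330,93)))
for k in [(466,-182)]: print(an(d-np.array(k)),np.linalg.norm(d-np.array(k)))
E
```

```text
[[ 521.81551154 -168.374359  ]
 [ 410.25521907 -194.58256238]
 [ 477.88006603 -237.06450756]
 [ 454.14291452 -126.62466283]] [ 466.03536531 -181.47846069] [ 466.01149027 -181.8445852 ]
axis 13.220430973958555 -77.86979684299942
dot [ 498.11893122 -174.68668732]
cap [ 466.68948554 -181.81776265] stripe -60.47589172130295
12.827257596033023 32.94101220244735
```

>>> step_arm --commands '[[[0, -0.03, -0.5], 0], [[0, 0, -0.8], 0], [[0, 0, -0.8], 0], [[0, 0, -0.7], 0], [[0, 0, -0.5], 0]]'

```text
time_s: 11.7
eef_pos: [465.9, -181.8, 86.3]
ee_rot: [-0.099, -0.7, -0.1, 0.701]
force: [0.5, -0.1, 0.2]
grip_width: 1.0
```

>>> step_arm --commands '[[[0, 0, -0.3], 0], [[0, 0, -0.15], 0], [[0, 0, 0], 0], [[0, 0, 0], 0], [[0, 0, 0], 0]]'

```text
time_s: 12.2
eef_pos: [466.8, -183.0, 70.8]
ee_rot: [0.099, 0.701, 0.099, -0.7]
force: [-1.1, -0.0, -0.2]
grip_width: 1.001
```

```bash
python3 - <<'E'
from h import *
c=cam('wrist','w8');s=ctrl.sense();print(s['eef_pos'],s['force'],s['time_s'],s['joints'],s['grip_width'])
E
```

```text
[ 466.722442   -182.96267552   70.63959779] [0.22404524 0.01303697 0.8053793 ] 12.25 [-6.07736924e-01  4.72398417e-01  1.76763655e+00  9.76870060e-06
  9.00106960e-01  6.82207864e-01] 0.9984168258600753
```

View pics/w8.png

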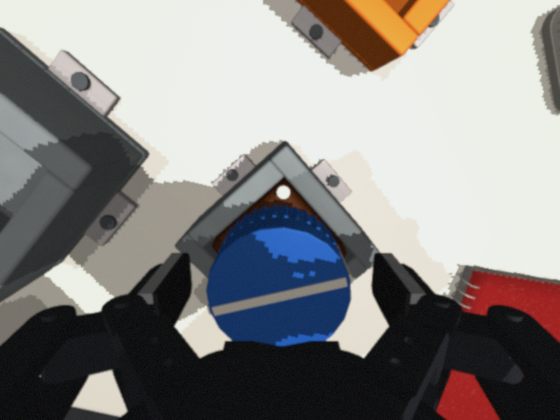

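>>> step_arm --commands '[[[-0.01, 0.025, -0.05], 0], [[0, 0, 0], 0], [[0, 0, 0], 0], [[0, 0, 0], 0], [[0, 0, 0], 0]]' --gripper 1 --force 90

```text
time_s: 12.75
eef_pos: [466.0, -181.9, 68.3]
ee_rot: [0.099, 0.7, 0.099, -0.7]
force: [-2.4, 0.3, 5.7]
grip_width: 0.681
```

>>> step_arm --commands '[[[0, 0, 0], 0], [[0, 0, 0], 0]]'

```text
time_s: 12.95
eef_pos: [466.0, -181.9, 68.3]
ee_rot: [0.099, 0.7, 0.099, -0.7]
force: [-2.3, 0.9, 5.6]
grip_width: 0.678
```

```bash
python3 - <<'E'
from h import *
c=cam('wrist','w9');s=ctrl.sense();print(s['eef_pos'],s['force'],s['wrist_torque'],s['time_s'],s['joints'],s['grip_width'])
E
```

```text
[ 466.00260893 -181.85575353   68.31244602] [-2.24125706  1.00117937  4.84380022] [0.15380182 0.3477821  0.04310567] 13.0 [-6.06664963e-01  4.74886200e-01  1.77152831e+00 -1.14984086e-04
  8.94937278e-01  6.83381940e-01] 0.6752166241611927
```

View pics/w9.png

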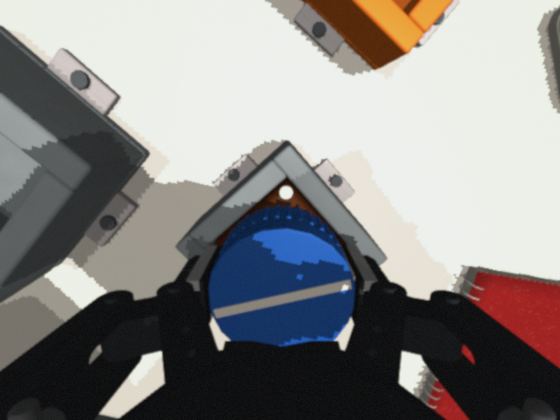

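>>> step_arm --commands '[[[0, 0, 0], 0.01], [[0, 0, 0], 0.02], [[0, 0, 0], 0.03], [[0, 0, 0], 0.03], [[0, 0, 0], 0.03]]'

```text
time_s: 13.5
eef_pos: [466.2, -182.1, 68.3]
ee_rot: [0.23, 0.669, 0.229, -0.669]
force: [-1.0, -1.1, 5.1]
grip_width: 0.676
```

```bash
python3 - <<'E'
from h import *
c=cam('wrist','w10');s=ctrl.sense();print(s['eef_pos'],s['force'],s['wrist_torque'],s['time_s'],s['joints'],s['grip_width'])
E
```

```text
[ 466.2153119  -182.0718666    68.33320322] [-0.87305167 -1.12382998  4.92264963] [0.03065901 0.23009409 0.0371734 ] 13.55 [-6.06764500e-01  4.75036911e-01  1.77119952e+00 -1.56100510e-04
  8.94387243e-01  2.98143050e-01] 0.6826333473856323
```

View pics/w10.png

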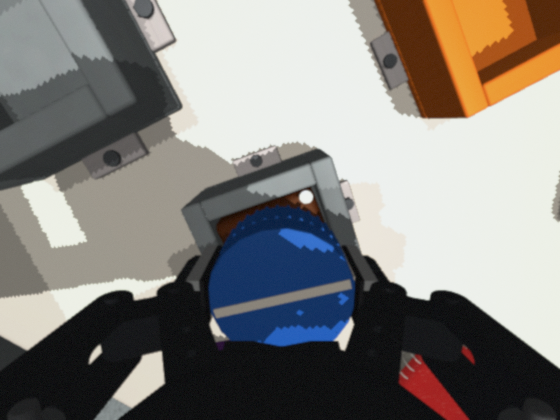

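The cap is turning with the gripper and the jar stays square in its holder. Continuing.

>>> step_arm --commands '[[[0, 0, 0], 0.03], [[0, 0, 0], 0.03], [[0, 0, 0], 0.03], [[0, 0, 0], 0.03], [[0, 0, 0], 0.03]]'

```text
time_s: 14.05
eef_pos: [466.3, -182.1, 68.4]
ee_rot: [0.379, 0.597, 0.378, -0.597]
force: [-1.0, -0.8, 5.2]
grip_width: 0.681
```

>>> step_arm --commands '[[[0, 0, 0], 0.03], [[0, 0, 0], 0.03], [[0, 0, 0], 0.03], [[0, 0, 0], 0.03], [[0, 0, 0], 0]]'

```text
time_s: 14.55
eef_pos: [466.5, -182.1, 68.6]
ee_rot: [0.484, 0.516, 0.483, -0.516]
force: [-0.2, 0.6, 6.3]
grip_width: 0.68
```

```bash
python3 - <<'E'
from h import *
c=cam('wrist','w11');s=ctrl.sense();print(s['eef_pos'],s['force'],s['wrist_torque'],s['time_s'],s['joints'],s['grip_width'])
i=c['image'];cv2.imwrite('pics/w11c.png',cv2.resize(i[130:350,190:390],None,fx=2.7,fy=2.7,interpolation=cv2.INTER_CUBIC))
E
```

```text
[ 466.48054396 -182.04213356   68.56932971] [-0.20329533 -0.61869749  7.07965188] [0.07397316 0.14576338 0.05500987] 14.6 [-6.06496016e-01  4.74736428e-01  1.77088589e+00  7.96101776e-05
  8.94271906e-01 -5.40568701e-01] 0.6788563049368268
```

View pics/w11.png

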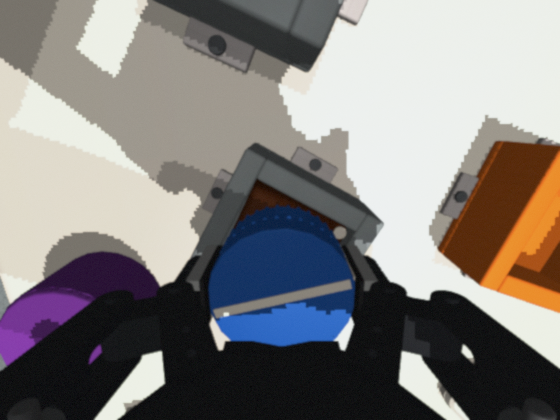

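View pics/w11c.png

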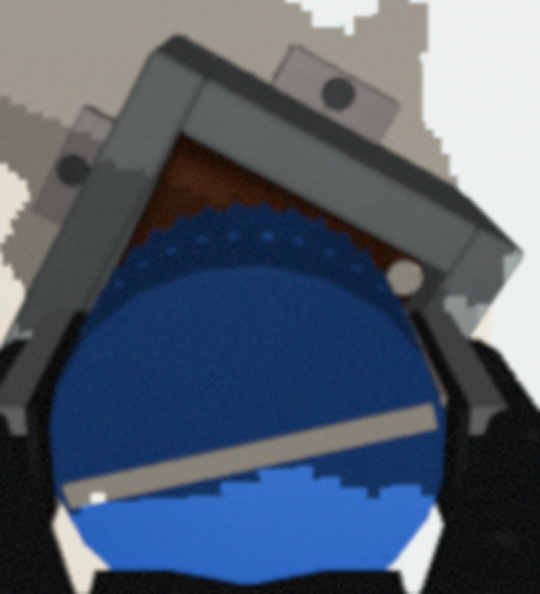

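```bash
python3 - <<'E'
from h import *
c=load('w11')
P=lambda a,b,z: at(c,190+a/2.7,130+b/2.7,z)[:2]
an=lambda d: np.degrees(np.arctan2(d[1],d[0]))
for z in (93,95):
  a,b=P(65,492,z),P(437,414,z); print('stripe',a,b,an(b-a),np.linalg.norm(b-a))
d=P(404,277,49);print(d)
for k in [(466.3,-182),(466,-181.6)]: print(an(d-np.array(k)),np.linalg.norm(d-np.array(k)))
# holder top edge (back inner well edge) direction and corners
print('inner edge',an(P(443,277,50)-P(205,80,50)), P(178,37,50), P(522,252,50))
q=ctrl.sense()['ee_rot'];M=R.from_quat([q[1],q[2],q[3],q[0]]).as_matrix();print('jaw',an(M[:2,1]))
print([proj(c,(x,y,z)) for x,y,z in [(521.8,-168.4,50),(454.1,-126.6,50)]])
E
```

```text
stripe [ 438.97104837 -186.59864541] [ 494.89890606 -177.04767868] 9.691084120312478 56.73752048986069
stripe [ 439.56503824 -185.23391613] [ 494.44944651 -175.86114237] 9.691084120312452 55.67896513423
[ 498.34330329 -172.55585199]
16.42186830978899 33.4060655754949
15.622570081611155 33.584012279704524
inner edge -43.477327750364346 [ 458.07871924 -123.47193676] [ 521.03073457 -168.46797751]
jaw -3.780174660703977
[array([384.81325098, 223.1211432 ]), array([248.36830795, 150.72441361])]
```

The jar has turned its roughly 3° of play, so the dots are now at about 15.8° and the stripe at 9.7°. Turning the remaining 6°.

>>> step_arm --commands '[[[0, 0, 0], 0.02], [[0, 0, 0], 0.013], [[0, 0, 0], 0], [[0, 0, 0], 0]]'

```text
time_s: 15.0
eef_pos: [466.5, -182.0, 68.6]
ee_rot: [0.51, 0.491, 0.509, -0.491]
force: [-0.2, 1.8, 7.2]
grip_width: 0.674
```

```bash
python3 - <<'E'
from h import *
c=cam('wrist','w12');s=ctrl.sense();print(s['eef_pos'],s['force'],s['wrist_torque'],s['time_s'],s['grip_width'])
i=c['image'];cv2.imwrite('pics/w12c.png',cv2.resize(i[130:350,190:390],None,fx=2.7,fy=2.7,interpolation=cv2.INTER_CUBIC))
E
```

```text
[ 466.46521786 -182.02237084   68.52609927] [-0.01751321  0.23325492  6.42464708] [0.0777624  0.07954741 0.02165702] 15.05 0.6770528669545516
```

View pics/w12c.png

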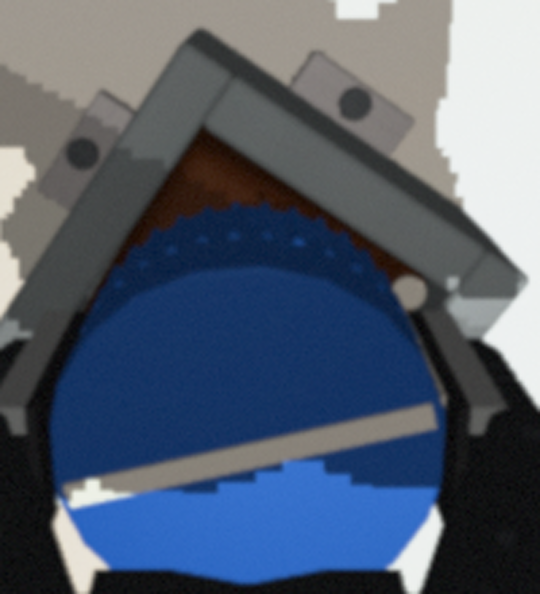

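>>> step_arm --commands '[[[0, 0, 0.05], 0], [[0, 0, 0.1], 0], [[0, 0, 0.1], 0], [[0, 0, 0], 0]]'

```text
time_s: 15.45
eef_pos: [466.1, -181.8, 78.3]
ee_rot: [0.51, 0.49, 0.509, -0.49]
force: [0.5, -0.2, -0.1]
grip_width: 0.675
```

```bash
python3 - <<'E'
from h import *
c=cam('wrist','w13');s=ctrl.sense();print(s['eef_pos'],s['force'],s['wrist_torque'],s['time_s'],s['grip_width'])
i=c['image'];cv2.imwrite('pics/w13c.png',cv2.resize(i[130:350,190:390],None,fx=2.7,fy=2.7,interpolation=cv2.INTER_CUBIC))
E
```

```text
[ 465.99116983 -181.75531411   78.01287194] [-0.21366807 -0.06072077 -0.55908685] [ 0.03123067  0.06172887 -0.0208352 ] 15.5 0.6756418701549839
```

View pics/w13c.png

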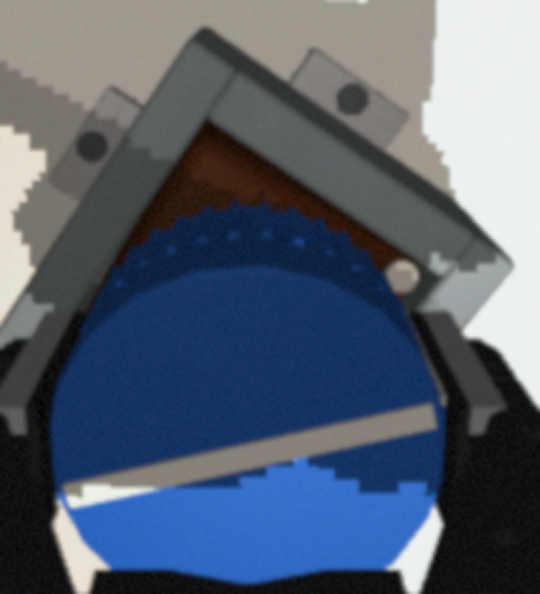

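Free: the tool force is just the cap's weight, about 0.6 N, and the jar stays down. Lifting the rest.

>>> step_arm --commands '[[[0, 0, 0.2], 0], [[0, 0, 0.26], 0], [[0, 0, 0.15], 0], [[0, 0, 0.05], 0], [[0, 0, 0], 0]]'

```text
time_s: 16.0
eef_pos: [466.1, -181.8, 104.7]
ee_rot: [0.51, 0.49, 0.509, -0.49]
force: [-0.2, 0.1, -1.2]
grip_width: 0.679
```

>>> step_arm --commands '[[[0, 0, 0], 0], [[0, 0, 0], 0], [[0, 0, 0], 0]]'

```text
time_s: 16.3
eef_pos: [465.9, -181.7, 104.0]
ee_rot: [0.509, 0.49, 0.51, -0.49]
force: [-0.5, 0.6, -0.1]
grip_width: 0.676
```

```bash
python3 - <<'E'
from h import *
c=cam('wrist','w14');s=ctrl.sense();print(s['eef_pos'],s['force'],s['wrist_torque'],s['time_s'],s['grip_width'])
i=c['image'];cv2.imwrite('pics/w14c.png',cv2.resize(i[130:350,190:390],None,fx=2.7,fy=2.7,interpolation=cv2.INTER_CUBIC))
t=cam('top','t14');cv2.imwrite('pics/t14c.png',cv2.resize(t['image'][150:300,200:400],None,fx=4,fy=4,interpolation=cv2.INTER_CUBIC))
t=cam('side','s14');cv2.imwrite('pics/s14c.png',cv2.resize(t['image'][110:260,230:380],None,fx=4,fy=4,interpolation=cv2.INTER_CUBIC))
E
```

```text
[ 465.89864128 -181.72586992  104.08623845] [ 0.3615478  -0.30043717 -0.74267313] [-0.02940724  0.04462792  0.00717635] 16.35 0.6753900710796467
```

View pics/w14c.png

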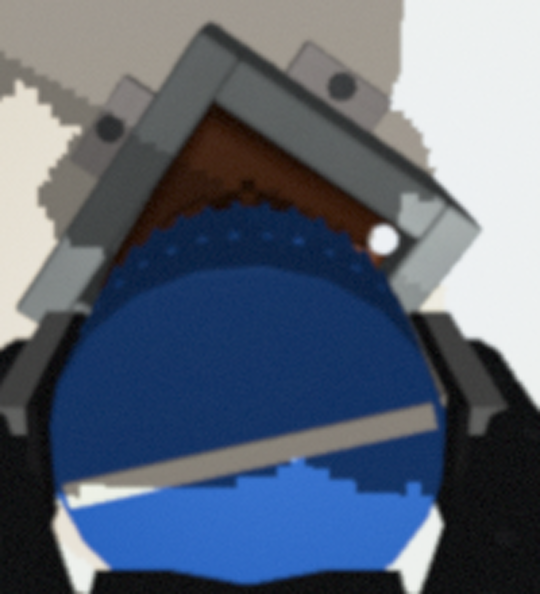

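View pics/t14c.png

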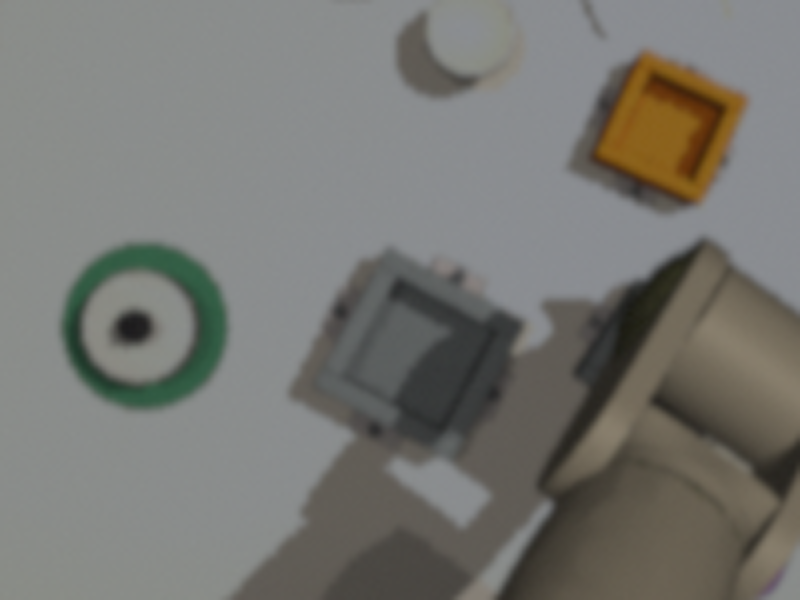

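View pics/s14c.png

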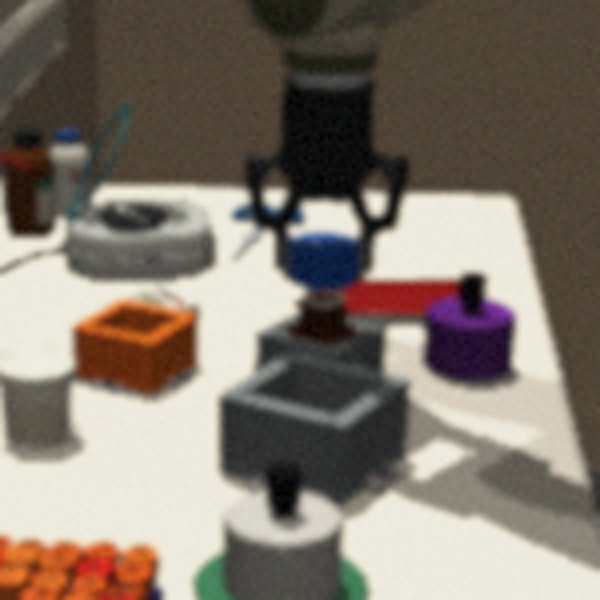

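```bash
python3 - <<'E'
from h import *
c=load('w14')
P=lambda a,b,z: at(c,190+a/2.7,130+b/2.7,z)[:2]
an=lambda d: np.degrees(np.arctan2(d[1],d[0]))
a,b=P(65,492,128.7),P(437,414,128.7);print('stripe',an(b-a),a,b,(a+b)/2)
d=P(383,239,49);print('dot',d,[ (an(d-np.array(k)),np.linalg.norm(d-np.array(k))) for k in [(466.1,-181.8)]])
# jar edge vs holder inner edge: jar's visible back edge / left edge at z 49
print('jar/holder edges', an(P(398,262,50)-P(240,62,50)))
C=[P(210,25,50),P(480,230,50),P(18,310,50)];print(C,an(C[1]-(C[0]+0)),(C[1]+C[2])/2, an(C[1]-C[2]))
i=cv2.imread('pics/w14.png');cv2.imwrite('pics/w14d.png',cv2.resize(i[155:245,210:340],None,fx=6,fy=6,interpolation=cv2.INTER_CUBIC))
E
```

```text
stripe 15.64046730422164 [ 439.14213513 -189.00227264] [ 493.6878626  -173.73129548] [ 466.41499886 -181.36678406]
dot [ 498.50306441 -172.62161634] [(np.float64(15.815127035178588), np.float64(33.677905359256926))]
jar/holder edges -49.241648252359575
[array([ 455.77380996, -124.05569091]), array([ 521.13897381, -169.15634146]), array([ 410.80465987, -193.98078648])] -34.604896147825436 [ 465.97181684 -181.56856397] 12.680000124462603
```

View pics/w14d.png

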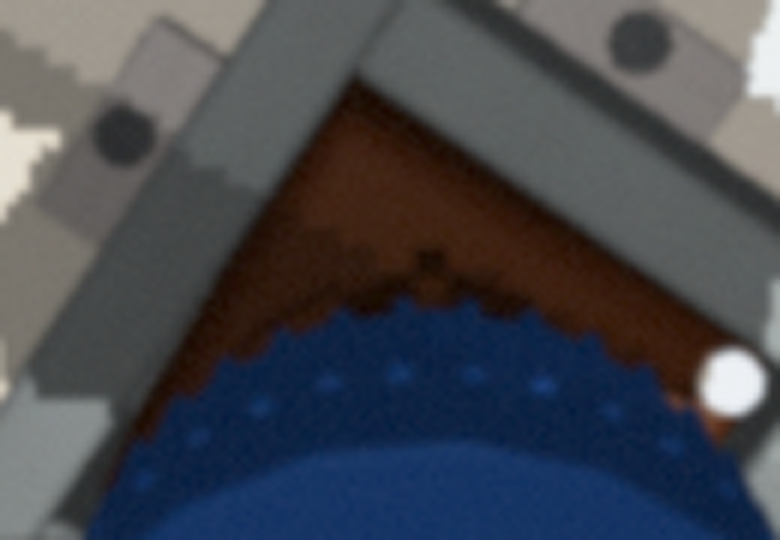

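The checks agree: stripe 15.6°, dots about 15.8°, and the cap centred within a millimetre. Handing in.

```bash
python3 - <<'E'
from rig import ctrl,ticket
print(ticket.finish_job()); s=ctrl.sense(); print(s['time_s'],s['eef_pos'],s['force'])
E
```

```text
the job is handed in; nothing more can be done
None
the job is handed in; nothing more can be done
```

The job is done and handed in at about 16.5 s of the 51 s allowed; the hand-in reports no verdict.

- **Cover:** I lifted it by its knob and set it down upright on the green pad. The top view shows green all the way round it.
- **Cap:** I turned it about 76° counter-clockwise. The jar took up its roughly 3° of play in the holder, so I lined the stripe up with the dots where they then stood. The cap came free, with the tool force down to about its own weight, and I lifted it straight off.
- **Last checks:**
  - The stripe is at 15.6° and the dots at about 15.8°.
  - The cap is centred over the jar to within about 1 mm.
  - The cap's lower edge is about 20 mm above the mouth, worked out from the tool height.
  - The jar is still seated in its holder.
- **Bystanders:** the last top and side pictures show no sign that anything else moved, but I judged this by eye and did not measure it.
- **Failed checks:** none of the checks failed or disagreed. The state could not be read after the hand-in, so the second after it is unchecked.

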